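Register a flat-edged disc against the sliding bar of an alignment jig

ROBOT

A 6-joint arm with a two-finger parallel gripper is mounted at the origin on the work surface; the furniture and walls round the work are solid. World frame = base frame: x ahead of the robot, y to its left, z up, the work surface at z = 0. Lengths are in m, angles in rad, forces in N, time in s.
With the tool pointing down it reaches from about 0.275 to 0.725 m from the base axis. Payload 15.9 kg.
Tool frame: the origin (TCP) lies midway between the tips of the shut fingers; the grasp point (between the pads) lies 19 mm behind it; y points along the fingers, z is the direction in which the jaws open and shut, and the axes are right-handed (so a half turn about y gives the same grasp; the last joint's range is limited). The gripper opens to 85 mm and grips with 20 to 120 N. Pads are 22 mm wide; open, the fingers measure 114 mm over their backs; the gripper's body (76 mm by 85 mm) begins 54 mm behind the grasp point. The pads swing forward as they close: fully open they stand 13 mm farther back than shut.
Start: joints at [-1.16, 0.213, -0.034, 1.323, 0, 1.571], TCP at [0.2, -0.458, 0.231] pointing down, gripper open.
Joint ranges: [-2.98, 2.98], [-0.74, 1.72], [-1.14, 1.35], [-2.1, 2.04], [-1.57, 1.44], [-3.14, 3.14]. Speed limits (rad/s): [1.89, 1.89, 2.39, 2.57, 3.14, 3.14].

INTERFACE

Orientations are given as [roll, pitch, yaw] about the fixed x, y, z axes, in that order (R = Rz(yaw) Ry(pitch) Rx(roll)).
In Python, from cell import robot gives the robot as it stands. The module is installed in compiled form; this text tells all that it offers.
- The arm moves only by the tool send_rows, never from a script. Its argument "plan" is a list of rows, each a list of 3 entries, a list of its own where there are three numbers: the turn, a rotation vector about the tool's x, y, z in rad, then the shift along the tool's x, y, z in mm, then the finger opening in mm, from 0 to 85.4. In form: [[[ax, ay, az], [tx, ty, tz], claw], ...]. A call has 1 to 5 rows; each row shifts and turns the pose as measured when the row begins, along the tool's axes as they then stand; what a row does not reach is not made up. A row lasts 1/12 s, in which the tool goes at most 41.7 mm and 7.16 degrees, less where a joint would pass 70% of its speed; a pose out of reach is approached as far as the arm can. A call with a gripper value outside its range is refused whole. The fingers move at their own pace and stop on an object; the grip force is fixed at half the most. Time passes only in rows, so rows that do not move let the fingers close. It gives the time, the measured TCP pose, the force and the opening at its end, in the units of the state.
- robot.state(): the state, without advancing time (a new reading comes with each control period).
- robot.capture(name): name is "scene" or "side" or "wrist"; returns a dict with "img" (400x640x3 uint8, red, green, blue), "fovy" (degrees; the focal length in pixels is half the picture's height over the tangent of half this angle, whatever the lens; pixels are square), "cx", "cy" (the principal point, pixels), "R" (3x3) and "t" (3): a world point X has camera coordinates R X + t; the wrist camera has in their place "mount" (4x4, takes a point from camera to tool coordinates, whose origin is the TCP and whose axes are the tool frame's). Camera axes: x right, y down, z forward; pixel columns grow to the right and rows downward; lengths in m; the calibration is good to about 2 mm. The wrist camera is an equidistant fisheye: a pixel r from the principal point sees the ray r / f radians off the axis. A picture is of the moment at which its call begins: read the wrist's pose just before it. There is no depth.
- robot.finish_job(): hands the job in, once; it reports no verdict.
Trained networks look in a picture, given as the dict that the camera call returned (one of the last four; its "shot" number tells which), for a name from the list of things; names that differ only in an ending like _2 or _b are one class to them, and where a whole thing is asked for, a point or a joint stands for the part that bears it (a point fixed in the world has none). Each returns a list of dicts, best first, with "confidence" (0 to 1); they miss things now and then, are a little off and sometimes report something else, mostly with a low value. They report only what shows in the picture. A call takes as long as a camera call. They do not tell look-alikes from the thing itself.
- robot.recognise(picture, target): "uv" ([column, row] in pixels, amid what is visible of it).
- robot.trace(picture, target): "region" (400x640 bool, what is visible of it) and "uv" ([column, row] in pixels, amid what is visible of it).
The state is a dict: "clock": time; "joints": joint angles; "joint_vel": joint speeds; "tau": joint torques, N m; "eef_pos": TCP position; "orientation": TCP orientation; "wrist_force": force on the tool from outside, world axes, zero at the start; "torque": the same for the moment, N m; "gripper_width": finger opening in m.
Only numpy, scipy, OpenCV 4.12 (cv2) and the standard library are available. Lean on these libraries where they do the work, as an engineer would, in place of code of your own. Each camera call takes 0.05 s, during which the arm holds its last target.

TASK

Turn the flat-edged metal disc on the hub pin of its jig until its straight edge faces the jig's alignment bar, then slide the bar up until it lies flush against that straight edge along its whole length. Leave the disc lying flat on the jig with the bar against it, and do not disturb the bottle, spool, tape roll and calipers near by.

Things in the scene. Friction and masses are not known exactly. Their poses are not given: they have to be found in the camera images.
- jig: the fixed grey jig: a flat plate 150 mm (x) by 240 mm (y), 14 mm thick. Origin: on the axis of the hub pin (16 mm diameter, standing up to 32 mm above the plate's underside), at the plate's underside; z up. The plate runs from y = -75 mm to y = +165 mm and x = -75 to +75 mm. The alignment bar is on the +y side of the hub and slides along y between two low guide rails (at y = 105 to 150 mm, top 24 mm high)
- disc: the loose aluminium disc, 130 mm in diameter, 12 mm thick, about 0.25 kg, lying on the jig's plate with its 17.5 mm centre bore over the hub pin, free to turn about it. One segment is cut off: the straight edge (the flat) is 92 mm long and 46 mm from the centre, on the disc's +y side. Origin: centre of the underside, on the bore axis (14 mm above the jig's underside when seated); z up. The flat faces the bar when the disc's y axis points along the jig's y axis
- disc_flat (a point): middle of the disc's straight edge, at half thickness: 46 mm from the disc's centre along its +y; axes as the disc's
- disc_peg (a point): point on the axis of the disc's finger peg, 10 mm below its top: an upright black round peg 16 mm in diameter and 40 mm tall, standing on the disc near the rim opposite the flat (42 mm from the centre along the disc's -y); grip it here or push it sideways to turn the disc. The peg is fixed to the disc, so it turns with it: a tight grip that does not turn with the disc slips off round. The disc's top lies 30 mm below this point, the bar's top 24 mm below it
- bar (a joint): travel of the steel alignment bar along its slide, m: 0 = fully back, grows as the bar slides towards the hub (jig -y); 0.039 = its face at the flat of a correctly turned disc; end stop 0.042. It meets the round rim at 0.020 if the flat does not face it. Slides with about 2 N of friction and stays where it is left. With the disc a few degrees out it still pulls the flat straight; farther out it jams on the corner of the flat
- bar_face (a point): middle of the bar's straight face that looks to the hub, at the height of disc_flat; x along the bar, y away from the hub (as the jig's axes). The bar is 110 mm long, 14 mm thick, its top 32 mm above the jig's underside
- bar_post (a point): point on the axis of the bar's black round grip post (16 mm diameter, upright), 10 mm below its top and 40 mm behind the bar's face (jig +y); grip it here or push it to slide the bar
- alcohol_bottle: bystander: white bottle 60 mm in diameter, 118 mm tall, left of the jig; origin centre of its underside
- solder_spool: bystander: spool 56 mm in diameter, 40 mm tall, left of the jig; origin centre of its underside
- tape_roll: bystander: roll of tape 82 mm in diameter, 18 mm tall, right of the jig; origin centre of its underside
- calipers: bystander: digital calipers lying flat, 205 mm long (y), 68 mm wide, 15 mm tall, right of the jig; origin centre of its underside
- disc_seat (a point): where the disc's origin lies when it is seated: on the hub axis at the plate's top, 14 mm above the jig's underside
There are look-alikes about, which are no part of the job. Several things have the shape of the disc; the one meant has the colours described above.

How it is judged:
At the end, for the whole second after the job is handed in: The flat is against the bar: gap at its middle under 2 mm and parallel to the bar within 2 degrees; the disc lies flat (within 1.7 degrees) and seated on the hub pin (centre within 3 mm of its seat), at rest (y of disc_flat in the frame of bar_face between -0.002 and 0.002 m and angle between the x axis of disc and the x axis of bar_face, either way round below 0.035 rad and angle between disc's own z axis and vertical below 0.03 rad and distance between disc and disc_seat below 0.003 m and linear speed of disc below 0.01 m/s and angular speed of disc below 0.05 rad/s); the robot touches nothing.
It fails at once if the white bottle is moved by more than 30 mm or tipped (distance of alcohol_bottle from where it was at the start of the episode above 0.03 m or angle between alcohol_bottle's own z axis and vertical above 0.3 rad).
It fails at once if the spool is moved by more than 30 mm or tipped (distance of solder_spool from where it was at the start of the episode above 0.03 m or angle between solder_spool's own z axis and vertical above 0.3 rad).
It fails at once if the tape roll is moved by more than 30 mm or tipped (distance of tape_roll from where it was at the start of the episode above 0.03 m or angle between tape_roll's own z axis and vertical above 0.3 rad).
It fails at once if the calipers is moved by more than 30 mm or tipped (distance of calipers from where it was at the start of the episode above 0.03 m or angle between calipers's own z axis and vertical above 0.3 rad).
It also fails if it takes over 54 s, if anything falls off the work surface, if the arm or the gripper's body presses on something with over 40 N, if the wrist force passes 120 N, or if a joint passes its speed limit or range.

## Working session

There is one attempt and no reset: what is moved stays moved. The work goes in short steps, Python scripts to look and compute and a tool call to move; the robot and the scene stay as the last step left them, time stands still between calls to the robot, and variables do not carry over. Pictures are saved under pics/ and viewed, and the job is handed in when it is done.

Besides the shell and the picture viewer there is one more tool, called after ">>>" as name(argument=value, ...) on one line, values as JSON. send_rows: Moves the arm, as the interface text tells. Its arguments: {"type":"object","properties":{"plan":{"type":"array"}},"required":["plan"]}

```bash
mkdir -p pics; python3 - <<'E'
from cell import robot
import cv2
s=robot.state();print({k:s[k] for k in('clock','eef_pos','orientation','gripper_width')})
for n in('scene','side'):
    p=robot.capture(n);cv2.imwrite(f'pics/{n}0.png',p['img'][...,::-1]);print(n,p['fovy'],p['cx'],p['cy'],p['R'],p['t'])
    for t in('disc','disc_peg','bar_post','jig','bar','bar_face','disc_flat','tape_roll','calipers'):
        print(t,[(x['uv'],round(x['confidence'],2)) for x in robot.recognise(p,t)])
E
```

```text
{'clock': 0.0, 'eef_pos': array([ 0.19954185, -0.45809951,  0.23083603]), 'orientation': array([-1.57186754e+00, -8.55216657e-06, -2.73079984e+00]), 'gripper_width': 0.08569290758912115}
scene 42.17028146570987 319.57300218137357 204.05919278349185 [[-1.17184679e-01  9.93110140e-01 -4.05078556e-06]
 [ 8.28969606e-01  9.78142328e-02 -5.50673922e-01]
 [-5.46879460e-01 -6.45339048e-02 -8.34720451e-01]] [ 0.0803514  -0.3353635   2.02527578]
disc [([243.6, 146.8], 0.93), ([381.9, 183.7], 0.86), ([314.3, 247.6], 0.65)]
disc_peg [([315.0, 245.3], 0.98), ([242.1, 143.8], 0.97), ([384.8, 180.7], 0.79)]
bar_post [([340.9, 227.7], 0.77)]
jig [([338.0, 239.1], 0.85)]
bar []
bar_face [([220.3, 233.1], 0.63), ([344.4, 226.2], 0.55)]
disc_flat [([242.1, 144.1], 0.89), ([312.3, 242.3], 0.62)]
tape_roll [([214.6, 233.4], 0.68)]
calipers [([207.8, 275.0], 0.77), ([424.3, 237.2], 0.34)]
side 55.981728151321725 316.8541606172945 199.62090301131002 [[ 0.766856    0.64169525  0.01261255]
 [ 0.46229227 -0.53861599 -0.70439951]
 [-0.4452165   0.54600368 -0.70969166]] [-0.34450121 -0.17002562  1.30626113]
disc [([347.0, 235.8], 0.8), ([313.8, 160.0], 0.73), ([161.1, 234.5], 0.66)]
disc_peg [([312.3, 159.6], 0.92), ([158.8, 234.8], 0.84), ([347.8, 236.0], 0.6)]
bar_post [([348.0, 210.4], 0.64)]
jig [([345.0, 217.8], 0.63)]
bar []
bar_face [([346.0, 212.4], 0.69), ([304.8, 370.3], 0.32)]
disc_flat [([346.3, 236.2], 0.82), ([158.6, 232.2], 0.66), ([314.9, 159.8], 0.56), ([344.7, 211.0], 0.17)]
tape_roll [([254.1, 325.5], 0.58), ([347.0, 215.6], 0.27)]
calipers [([304.4, 372.2], 0.87)]
```

```bash
python3 - <<'E'
import cv2,numpy as np
a=cv2.imread('pics/scene0.png');cv2.imwrite('pics/sc.png',cv2.resize(a[100:320,160:480],None,fx=2.5,fy=2.5,interpolation=3))
a=cv2.imread('pics/side0.png');cv2.imwrite('pics/sd.png',cv2.resize(a[130:330,200:460],None,fx=3,fy=3,interpolation=3))
E
```

```text
(no output)
```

View pics/scene0.png

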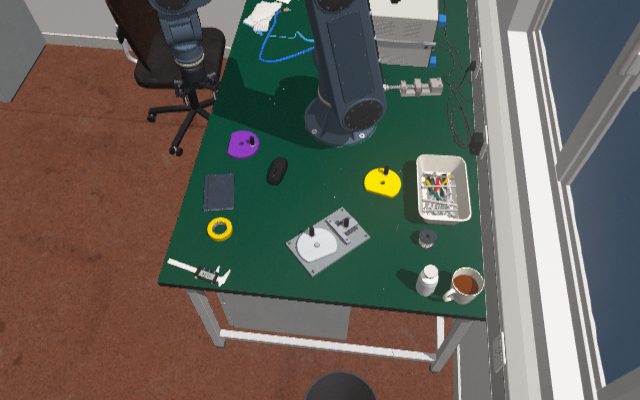

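View pics/sc.png

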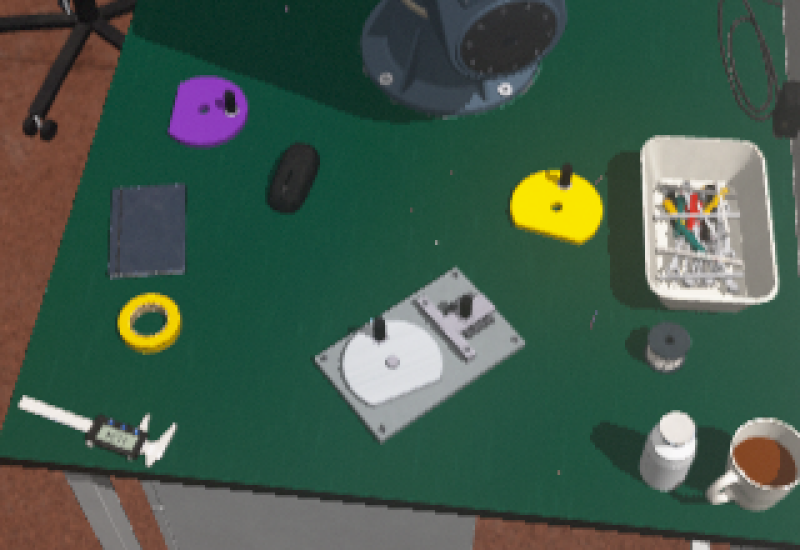

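View pics/side0.png

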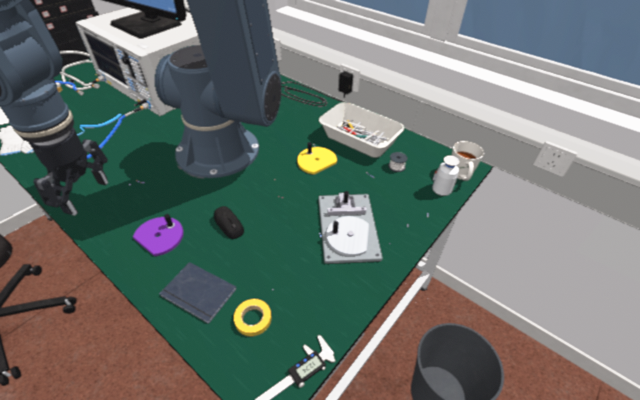

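View pics/sd.png

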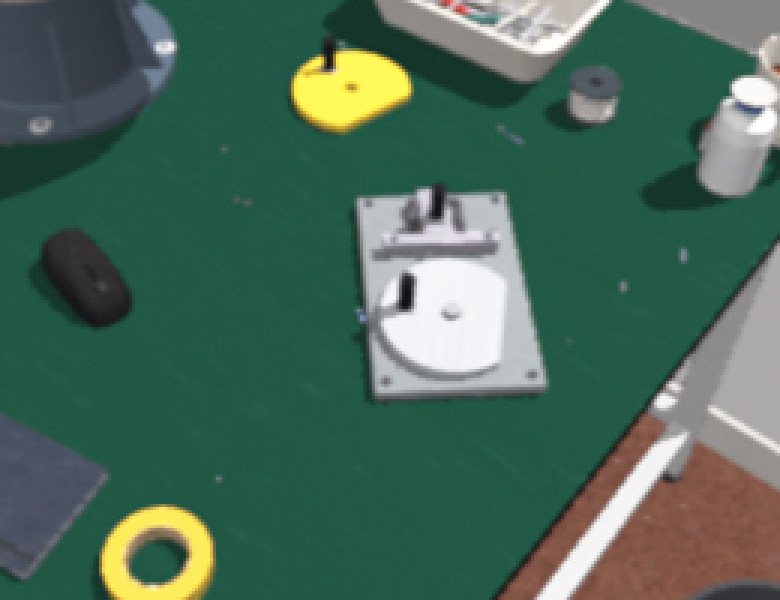

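Candidates for the disc in the scene view are the aluminium disc on the jig (314,247), the yellow one (382,183) and the purple one (243,147). The description fits the aluminium one: its hub pin is at about (317,245), its peg is to the upper left, and the flat faces away from the peg. Next I fit the jig pose and disc angle.

```bash
cat > h.py <<'E'
import numpy as np
from scipy.optimize import least_squares
CAM={}
def proj(p,X):
    c=p['R']@np.asarray(X)+p['t']; f=200/np.tan(np.radians(p['fovy'])/2)
    return np.array([p['cx'],p['cy']])+f*c[:2]/c[2]
def ray(p,uv):
    f=200/np.tan(np.radians(p['fovy'])/2)
    d=p['R'].T@np.array([(uv[0]-p['cx'])/f,(uv[1]-p['cy'])/f,1]); return -p['R'].T@p['t'],d
def atz(p,uv,z):
    o,d=ray(p,uv); return o+d*(z-o[2])/d[2]
E
python3 - <<'E'
from cell import robot
from h import *
ps=robot.capture('scene');pd=robot.capture('side')
S=lambda u:np.array([160+u[0]/2.5,100+u[1]/2.5]); D=lambda u:np.array([200+u[0]/3,130+u[1]/3])
C=[(75,165),(-75,165),(75,-75),(-75,-75)]
obs=[]
for uv,c in zip([(525,343),(455,268),(382,440),(315,360)],C): obs.append((ps,S(uv),(*c,14)))
for uv,c in zip([(507,193),(357,197),(546,385),(372,396)],C): obs.append((pd,D(uv),(*c,14)))
obs.append((ps,S((392,361)),(0,0,32)));obs.append((pd,D((452,309)),(0,0,32)))
def W(q,X):
    c,s=np.cos(q[2]),np.sin(q[2]);X=np.array(X)/1000
    return np.array([q[0]+c*X[0]-s*X[1],q[1]+s*X[0]+c*X[1],X[2]])
r=lambda q:np.concatenate([proj(p,W(q,X))-u for p,u,X in obs])
f=least_squares(r,[.5,-.05,.5],loss='soft_l1');q=f.x;print(q,np.degrees(q[2]),r(q).reshape(-1,2).round(1).tolist())
# side calib offset
def inj(P):
    c,s=np.cos(q[2]),np.sin(q[2]);d=P[:2]-q[:2];return np.array([c*d[0]+s*d[1],-s*d[0]+c*d[1]])*1000
for n,p,u,z in(('peg s',ps,S((378,320)),.066),('peg d',pd,D((405,276)),.066),('post s',ps,S((465,298)),.07),('post d',pd,D((438,188)),.07)):
    P=atz(p,u,z);print(n,P.round(4),inj(P).round(1))
np.save('jig.npy',q)
for n in('alcohol_bottle','solder_spool','tape_roll','calipers'):
    m=robot.recognise(ps,n)[:1];print(n,[(x['uv'],atz(ps,x['uv'],.02).round(3)) for x in m])
E
```

```text
[ 0.58591263 -0.02135738  0.75509085] 43.26351894800211 [[0.3, -0.2], [0.4, -0.7], [-1.2, 0.4], [-1.3, -1.1], [-0.6, -0.3], [0.1, -0.0], [0.7, 0.4], [0.9, -0.9], [-0.2, 0.0], [0.2, 0.0]]
peg s [ 0.5467 -0.0436  0.066 ] [-43.8  10.6]
peg d [ 0.5463 -0.0427  0.066 ] [-43.5  11.6]
post s [0.5028 0.065  0.07  ] [ -1.3 119.8]
post d [0.504  0.0619 0.07  ] [ -2.6 116.8]
alcohol_bottle [([427.0, 283.0], array([0.675, 0.336, 0.02 ]))]
solder_spool [([423.3, 235.5], array([0.505, 0.323, 0.02 ]))]
tape_roll [([216.6, 223.8], array([ 0.541, -0.364,  0.02 ]))]
calipers [([204.7, 274.0], array([ 0.726, -0.36 ,  0.02 ]))]
```

```bash
cat >> h.py <<'E'
def go(P,yaw,robot):
    "tool-frame delta (mm) and yaw change (deg, tool-y sense) to target"
    from scipy.spatial.transform import Rotation as Ro
    s=robot.state();R=Ro.from_euler('xyz',s['orientation']).as_matrix()
    d=R.T@(np.array(P)-s['eef_pos'])*1000
    Rt=Ro.from_euler('xyz',[-np.pi/2,0,np.radians(yaw)]).as_matrix()
    w=Ro.from_matrix(R.T@Rt).as_rotvec()
    print('t',round(s['clock'],2),'pos',s['eef_pos'].round(4),'yaw',np.degrees(s['orientation'][2]).round(1),'grip',round(s['gripper_width'],4),'F',np.round(s['wrist_force'],1),'| shift',d.round(1),'turn rad',w.round(3))
def J(x,y):
    q=np.load('jig.npy');c,s=np.cos(q[2]),np.sin(q[2]);return q[0]+(c*x-s*y)/1000,q[1]+(s*x+c*y)/1000
E
```

>>> send_rows(plan=[[[0, -0.02, 0], [-37, 0, -18.5], 60], [[0, -0.02, 0], [-37, 0, -18.5], 60], [[0, -0.02, 0], [-37, 0, -18.5], 60], [[0, -0.02, 0], [-37, 0, -18.5], 60], [[0, -0.02, 0], [-37, 0, -18.5], 60]])

```text
clock: 1.72
eef_pos: [0.3251, -0.2958, 0.2302]
orientation: [-1.57, -0.001, -2.64]
wrist_force: [0.5, -0.3, 0.6]
gripper_width: 0.0602
```

```bash
python3 -c "
from cell import robot
from h import *
go([.548,-.0425,.15],-151,robot)"
```

```text
t 1.72 pos [ 0.3251 -0.2958  0.2302] yaw -151.2 grip 0.0602 F [ 0.5 -0.3  0.6] | shift [-317.4   79.7 -114.9] turn rad [-0.001 -0.004  0.001]
```

>>> send_rows(plan=[[[0, 0, 0], [-37, 4, -13.4], 50], [[0, 0, 0], [-37, 4, -13.4], 50], [[0, 0, 0], [-37, 4, -13.4], 50], [[0, 0, 0], [-37, 4, -13.4], 50], [[0, 0, 0], [-37, 4, -13.4], 50]])

```text
clock: 2.13
eef_pos: [0.4595, -0.139, 0.2113]
orientation: [-1.566, 0.001, -2.639]
wrist_force: [0.4, -1.8, 0.0]
gripper_width: 0.0498
```

>>> send_rows(plan=[[[0, 0, 0], [-37, 4, -13.4], 50], [[0, 0, 0], [-37, 4, -13.4], 50], [[0, 0, 0], [-32, 5, -11], 50]])

```text
clock: 2.38
eef_pos: [0.5376, -0.0484, 0.1981]
orientation: [-1.565, 0.003, -2.637]
wrist_force: [0.6, -1.6, 1.2]
gripper_width: 0.05
```

```bash
python3 -c "
from cell import robot
from h import *
go([.548,-.0425,.12],-151,robot)"
```

```text
t 2.38 pos [ 0.5376 -0.0484  0.1981] yaw -151.1 grip 0.05 F [ 0.6 -1.6  1.2] | shift [-11.7  78.1  -0.6] turn rad [-0.006 -0.002 -0.003]
```

>>> send_rows(plan=[[[-0.005, 0, -0.003], [-8, 25, 0], 45], [[0, 0, 0], [-2, 25, 0], 45], [[0, 0, 0], [-1, 25, 0], 45], [[0, 0, 0], [0, 0, 0], 45]])

```text
clock: 2.72
eef_pos: [0.5528, -0.0354, 0.1195]
orientation: [-1.57, 0.002, -2.629]
wrist_force: [-1.9, -0.5, -1.9]
gripper_width: 0.045
```

```bash
python3 - <<'E'
from cell import robot
from h import *
import cv2
go([.548,-.0425,.036],-151,robot)
for n in('wrist','scene','side'):
    p=robot.capture(n);cv2.imwrite(f'pics/{n}1.png',p['img'][...,::-1])
    if n=='wrist':print(p['mount'],p['fovy'],p['cx'],p['cy'])
    print(n,[(x['uv'],round(x['confidence'],2)) for t in('disc_peg','bar_post') for x in robot.recognise(p,t)])
E
```

```text
t 2.72 pos [ 0.5528 -0.0354  0.1195] yaw -150.6 grip 0.045 F [-1.9 -0.5 -1.9] | shift [ 7.9 83.5  3.8] turn rad [-0.001  0.007 -0.002]
[[-6.85805720e-04  9.59997628e-01  2.80007292e-01 -7.14180147e-02]
 [ 3.00811156e-04 -2.80007147e-01  9.59997868e-01 -1.43456547e-01]
 [ 9.99999720e-01  7.42601347e-04 -9.67474932e-05 -4.23508563e-04]
 [ 0.00000000e+00  0.00000000e+00  0.00000000e+00  1.00000000e+00]] 65.70646984690485 318.7370967987797 194.74514808652125
wrist [([321.3, 167.6], 0.97), ([71.2, 281.4], 0.65), ([227.1, 157.5], 0.5), ([203.0, 188.2], 0.6)]
scene [([383.8, 181.3], 0.91), ([310.2, 242.4], 0.6), ([241.1, 144.5], 0.56), ([338.4, 227.1], 0.38), ([339.9, 228.1], 0.92)]
side [([161.7, 235.4], 0.87), ([308.6, 157.3], 0.67), ([347.8, 233.8], 0.57), ([349.3, 208.4], 0.5)]
```

View pics/wrist1.png

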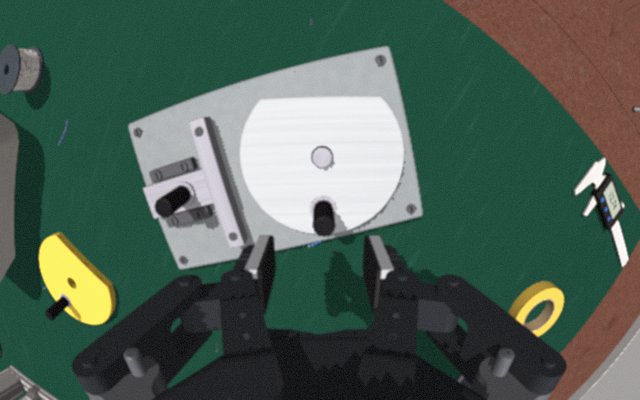

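The wrist view shows the chosen white aluminium disc with its hub at (322,156), its peg at (323,215) and its flat along the top edge, y≈98. The bar is at (215,185) and its post top at (168,207). I measure positions from it.

```bash
cat >> h.py <<'E'
def wray(p,uv,s):
    from scipy.spatial.transform import Rotation as Ro
    f=200/np.tan(np.radians(p['fovy'])/2);d=np.array([uv[0]-p['cx'],uv[1]-p['cy']]);r=np.hypot(*d);th=r/f
    v=np.array([*(np.sin(th)*d/r),np.cos(th)]);M=np.array(p['mount']);R=Ro.from_euler('xyz',s['orientation']).as_matrix()
    return R@M[:3,3]+s['eef_pos'],R@M[:3,:3]@v
def watz(p,uv,z,s):
    o,d=wray(p,uv,s);return o+d*(z-o[2])/d[2]
def inj(P):
    q=np.load('jig.npy');c,s=np.cos(q[2]),np.sin(q[2]);d=P[:2]-q[:2];return (np.array([c*d[0]+s*d[1],-s*d[0]+c*d[1]])*1000).round(1)
E
python3 - <<'E'
from cell import robot
from h import *
import cv2
s=robot.state();p=robot.capture('wrist')
i=p['img'][...,::-1];cv2.imwrite('pics/w2.png',cv2.resize(i[80:260,120:430],None,fx=2.5,fy=2.5,interpolation=3))
for n,uv,z in(('hub',(322,156),.032),('pegtop',(323,205),.066),('c -x165',(181,268),.014),('c+x165',(129,125),.014),('c+x-75',(388,47),.014),('c-x-75',(421,213),.014),('flatL',(262,98),.026),('flatR',(387,98),.026),('barface1',(208,119),.032),('barface2',(245,243),.032),('post',(164,209),.07)):
    P=watz(p,uv,z,s);print(n,P.round(4),inj(P))
E
```

```text
hub [ 0.5864 -0.0218  0.032 ] [ 0.  -0.6]
pegtop [ 0.5614 -0.0361  0.066 ] [-28.    6.1]
c -x165 [0.419 0.046 0.014] [-75.4 163.5]
c+x165 [0.5261 0.1494 0.014 ] [ 73.5 165.3]
c+x-75 [ 0.6916 -0.0252  0.014 ] [ 74.4 -75.2]
c-x-75 [ 0.584  -0.1266  0.014 ] [-73.5 -75.3]
flatL [0.6033 0.0414 0.026 ] [55.6 33.8]
flatR [ 0.6516 -0.0437  0.026 ] [ 32.5 -61.3]
barface1 [0.5695 0.0718 0.032 ] [51.9 79.1]
barface2 [ 0.4899 -0.0008  0.032 ] [-55.9  80.8]
post [0.5019 0.0649 0.07  ] [ -2.  120.4]
```

View pics/w2.png

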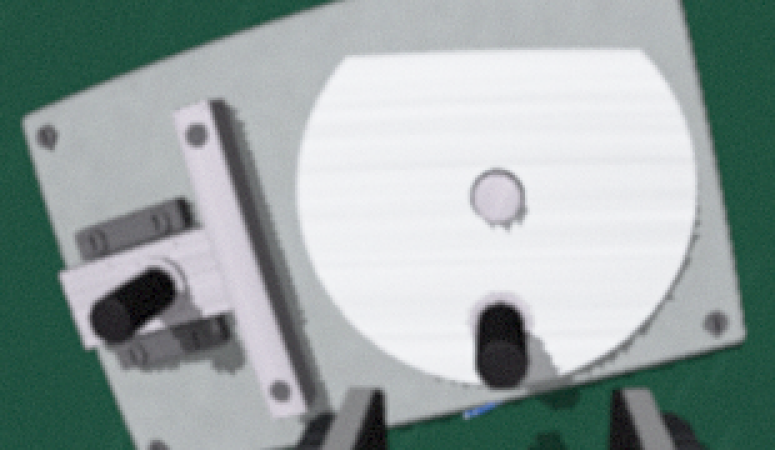

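>>> send_rows(plan=[[[0, 0, 0], [6, 0, 4.4], 45], [[0, 0, 0], [0, 25, 0], 45], [[0, 0, 0], [0, 25, 0], 45], [[0, 0, 0], [0, 25, 0], 45], [[0, 0, 0], [0, 0, 0], 45]])

```text
clock: 3.63
eef_pos: [0.5539, -0.0457, 0.0501]
orientation: [-1.562, 0.013, -2.63]
wrist_force: [-1.7, -0.7, -1.5]
gripper_width: 0.0454
```

```bash
python3 - <<'E'
from cell import robot
from h import *
import cv2
go([.5496,-.0423,.036],-150.5,robot)
p=robot.capture('wrist');cv2.imwrite('pics/w3.png',p['img'][...,::-1])
E
```

```text
t 3.63 pos [ 0.5539 -0.0457  0.0501] yaw -150.7 grip 0.0454 F [-1.7 -0.7 -1.5] | shift [ 2.3 14.1 -5.2] turn rad [-0.008 -0.004 -0.013]
```

View pics/w3.png

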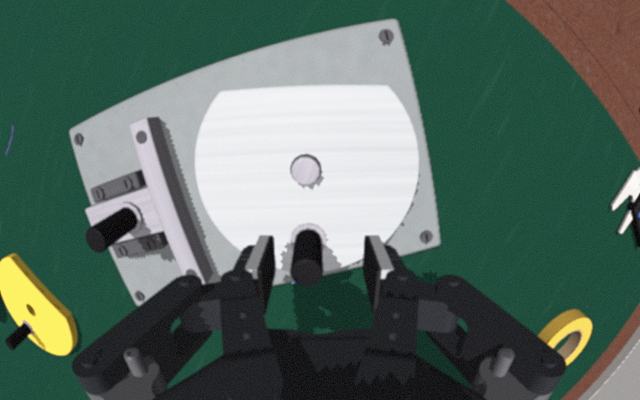

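The peg at (308,255) stands between the pads, about 5 mm left of centre. I centre on it, descend and close to a loose cage.

>>> send_rows(plan=[[[-0.008, 0, -0.013], [2, 6, -5], 45], [[0, 0, 0], [0, 6, 0], 40], [[0, 0, 0], [0, 0, 0], 24], [[0, 0, 0], [0, 0, 0], 24], [[0, 0, 0], [0, 0, 0], 24]])

```text
clock: 4.1
eef_pos: [0.5527, -0.0428, 0.0445]
orientation: [-1.567, 0.004, -2.631]
wrist_force: [0.7, 0.4, 0.4]
gripper_width: 0.0243
```

```bash
python3 - <<'E'
from cell import robot
from h import *
import cv2
go([.5496,-.0423,.036],-150.5,robot)
p=robot.capture('wrist');cv2.imwrite('pics/w4.png',p['img'][...,::-1])
E
```

```text
t 4.1 pos [ 0.5527 -0.0428  0.0445] yaw -150.7 grip 0.0243 F [0.7 0.4 0.4] | shift [ 2.5  8.5 -2. ] turn rad [-0.004 -0.004 -0.004]
```

View pics/w4.png

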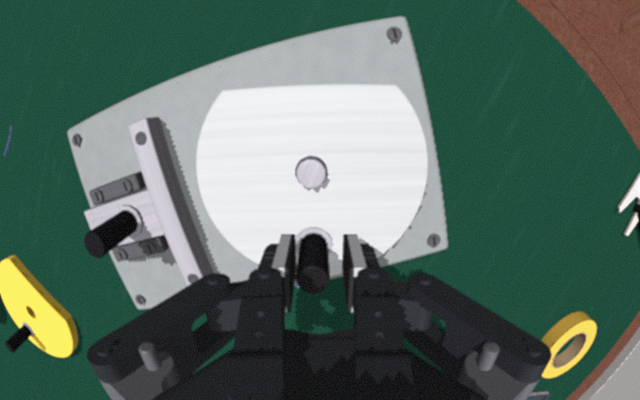

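>>> send_rows(plan=[[[0, 0, 0], [2, 6, -1], 22], [[0, 0, 0], [0, 2, 0], 22], [[0, -0.1, 0], [-0.2, 0, 4.4], 22], [[0, -0.1, 0], [-0.2, 0, 4.4], 22], [[0, -0.1, 0], [-0.2, 0, 4.4], 22]])

```text
clock: 4.57
eef_pos: [0.5585, -0.0528, 0.0365]
orientation: [-1.566, 0.004, -2.323]
wrist_force: [-0.5, 0.7, 0.5]
gripper_width: 0.0221
```

```bash
cat >> h.py <<'E'
def arc(yaw,robot):
    a=np.radians(yaw); go([.5862+.042*np.cos(a),-.0216+.042*np.sin(a),.037],yaw,robot)
E
python3 -c "
from cell import robot
from h import *
y=np.degrees(robot.state()['orientation'][2]);arc(y,robot);arc(y+20,robot)"
```

```text
t 4.57 pos [ 0.5585 -0.0528  0.0365] yaw -133.1 grip 0.0221 F [-0.5  0.7  0.5] | shift [ 0.3 -0.5 -1.1] turn rad [-0.005 -0.    -0.004]
t 4.57 pos [ 0.5585 -0.0528  0.0365] yaw -133.1 grip 0.0221 F [-0.5  0.7  0.5] | shift [-2.2 -0.5 13.3] turn rad [-0.006 -0.349 -0.003]
```

Tracking well.

>>> send_rows(plan=[[[0, -0.1, 0], [-0.2, 0, 4.2], 22], [[0, -0.1, 0], [-0.2, 0, 4.2], 22], [[0, -0.1, 0], [-0.2, 0, 4.2], 22], [[0, -0.1, 0], [-0.2, 0, 4.2], 22], [[0, -0.1, 0], [-0.2, 0, 4.2], 22]])

```text
clock: 4.98
eef_pos: [0.576, -0.0628, 0.0353]
orientation: [-1.567, 0.002, -1.797]
wrist_force: [-1.3, 1.3, -0.5]
gripper_width: 0.0218
```

```bash
python3 -c "
from cell import robot
from h import *
import cv2
y=np.degrees(robot.state()['orientation'][2]);arc(y,robot)
p=robot.capture('wrist');cv2.imwrite('pics/w5.png',p['img'][...,::-1])"
```

```text
t 4.98 pos [ 0.576  -0.0628  0.0353] yaw -102.9 grip 0.0218 F [-1.3  1.3 -0.5] | shift [-0.4 -1.7  0.7] turn rad [-0.004 -0.    -0.002]
```

View pics/w5.png

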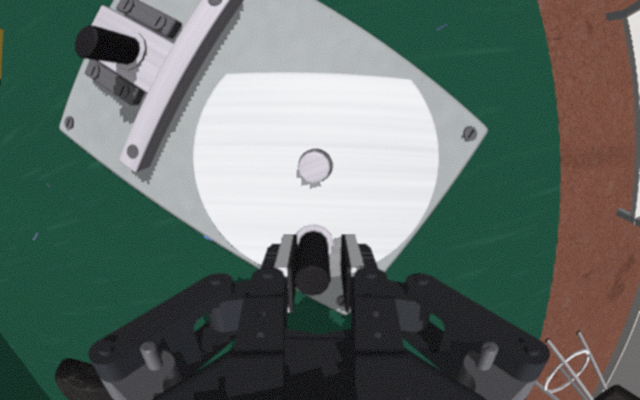

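The disc turns with the cage; its flat stays square to the tool (y≈75).

>>> send_rows(plan=[[[0, -0.1, 0], [-0.3, -0.3, 4.3], 22], [[0, -0.1, 0], [-0.3, -0.3, 4.2], 22], [[0, -0.1, 0], [-0.2, -0.3, 4.2], 22], [[0, -0.1, 0], [-0.2, -0.3, 4.2], 22], [[0, -0.1, 0], [-0.2, 0, 4.2], 22]])

```text
clock: 5.45
eef_pos: [0.5961, -0.0621, 0.0352]
orientation: [-1.568, 0.001, -1.283]
wrist_force: [-1.2, 0.6, -0.2]
gripper_width: 0.0221
```

```bash
python3 -c "
from cell import robot
from h import *
y=np.degrees(robot.state()['orientation'][2]);arc(y,robot);arc(-46.5,robot)"
```

```text
t 5.45 pos [ 0.5961 -0.0621  0.0352] yaw -73.5 grip 0.0221 F [-1.2  0.6 -0.2] | shift [ 0.3 -1.8  2. ] turn rad [-0.002 -0.    -0.001]
t 5.45 pos [ 0.5961 -0.0621  0.0352] yaw -73.5 grip 0.0221 F [-1.2  0.6 -0.2] | shift [-4.2 -1.7 21. ] turn rad [-0.002 -0.471 -0.   ]
```

>>> send_rows(plan=[[[0, -0.1, 0], [-0.3, -0.5, 4.8], 22], [[0, -0.1, 0], [-0.3, -0.3, 4.6], 22], [[0, -0.1, 0], [-0.2, -0.3, 4.5], 22], [[0, -0.1, 0], [-0.2, -0.3, 4.4], 22], [[0, -0.07, 0], [-0.2, 0, 3], 22]])

```text
clock: 5.87
eef_pos: [0.6135, -0.0513, 0.0352]
orientation: [-1.571, 0.001, -0.802]
wrist_force: [-1.1, -1.1, 1.5]
gripper_width: 0.0224
```

```bash
python3 -c "
from cell import robot
from h import *
arc(-46.7,robot)"
```

```text
t 5.87 pos [ 0.6135 -0.0513  0.0352] yaw -45.9 grip 0.0224 F [-1.1 -1.1  1.5] | shift [ 1.7 -1.8  0.5] turn rad [-0.     0.013 -0.001]
```

>>> send_rows(plan=[[[0, 0.013, 0], [1.2, 0, 0.5], 22], [[0, 0, 0], [0, 0, 0], 18], [[0, 0, 0], [0, 0, 0], 16.5], [[0, 0, 0], [0, 0, 0], 16.5]])

```text
clock: 6.2
eef_pos: [0.6143, -0.0518, 0.0346]
orientation: [-1.571, 0.001, -0.825]
wrist_force: [0.3, -0.9, 0.1]
gripper_width: 0.0165
```

```bash
python3 - <<'E'
from cell import robot
from h import *
import cv2
arc(-46.7,robot)
s=robot.state();p=robot.capture('wrist');i=p['img'][...,::-1];cv2.imwrite('pics/w6.png',i)
E
```

```text
t 6.2 pos [ 0.6143 -0.0518  0.0346] yaw -47.3 grip 0.0165 F [ 0.3 -0.9  0.1] | shift [ 0.7 -2.4  0.3] turn rad [ 0.001 -0.01  -0.001]
```

View pics/w6.png

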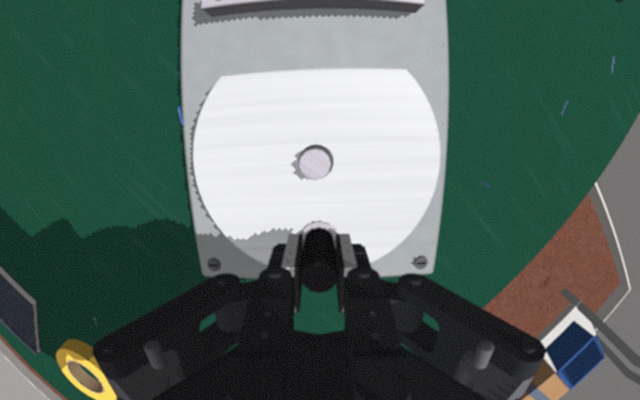

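The flat, from (220,77) to (408,70), is parallel in the picture to the bar edge, from (205,12) to (424,5). I release and go up.

>>> send_rows(plan=[[[0, 0, 0], [0, 0, 0], 34], [[0, 0, 0], [0, 0, 0], 34], [[0, 0, 0], [0, -30, 0], 34], [[0, 0, 0], [0, -35, 0], 34], [[0, 0, 0], [0, -35, 0], 36]])

```text
clock: 6.67
eef_pos: [0.6093, -0.0516, 0.1298]
orientation: [-1.58, 0.011, -0.83]
wrist_force: [0.7, -0.7, 0.6]
gripper_width: 0.0358
```

```bash
python3 - <<'E'
from cell import robot
from h import *
import cv2
go([*J(0,120),.13],43.3,robot)
s=robot.state();p=robot.capture('wrist');i=p['img'][...,::-1];cv2.imwrite('pics/w7.png',i)
E
```

```text
t 6.67 pos [ 0.6093 -0.0516  0.1298] yaw -47.5 grip 0.0358 F [ 0.7 -0.7  0.6] | shift [-158.1    1.6    1.5] turn rad [-0.002 -1.585 -0.016]
```

View pics/w7.png

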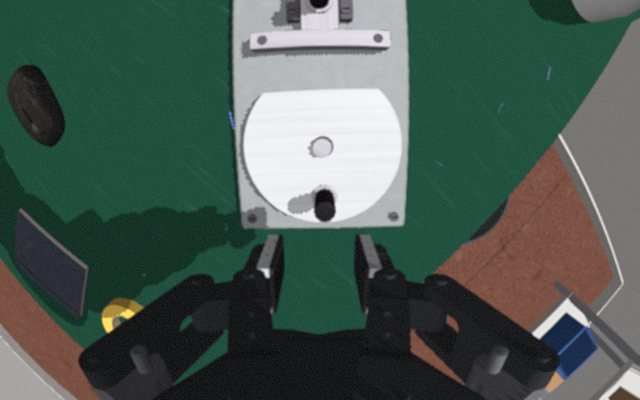

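>>> send_rows(plan=[[[0, 0, 0], [-38, 0, 0], 36], [[0, 0, 0], [-38, 0, 0], 36], [[0, 0, 0], [-38, 0, 0], 36], [[0, 0, 0], [-38, 0, 0], 36], [[0, -0.12, 0], [0, 0, 0], 36]])

```text
clock: 7.13
eef_pos: [0.5095, 0.0623, 0.1408]
orientation: [-1.567, -0.001, -0.723]
wrist_force: [0.2, -0.8, -0.1]
gripper_width: 0.0361
```

>>> send_rows(plan=[[[0, -0.12, 0], [0, 0, 0], 36], [[0, -0.12, 0], [0, 0, 0], 36], [[0, -0.12, 0], [0, 0, 0], 36], [[0, -0.12, 0], [0, 0, 0], 36], [[0, -0.12, 0], [0, 0, 0], 36]])

```text
clock: 7.55
eef_pos: [0.5077, 0.065, 0.1416]
orientation: [-1.568, -0.006, -0.098]
wrist_force: [-0.8, 1.1, -0.4]
gripper_width: 0.0357
```

>>> send_rows(plan=[[[0, -0.12, 0], [0, 0, 0], 36], [[0, -0.12, 0], [0, 0, 0], 36], [[0, -0.12, 0], [0, 0, 0], 36], [[0, -0.12, 0], [0, 0, 0], 36], [[0, -0.12, 0], [0, 0, 0], 36]])

```text
clock: 7.97
eef_pos: [0.5078, 0.0652, 0.1415]
orientation: [-1.572, -0.009, 0.527]
wrist_force: [1.2, -0.6, -0.1]
gripper_width: 0.036
```

```bash
python3 - <<'E'
from cell import robot
from h import *
import cv2
go([*J(0,120),.12],43.3,robot)
s=robot.state();p=robot.capture('wrist');i=p['img'][...,::-1];cv2.imwrite('pics/w8.png',i)
E
```

```text
t 7.97 pos [0.5078 0.0652 0.1415] yaw 30.2 grip 0.036 F [ 1.2 -0.6 -0.1] | shift [-3.4 21.5  2.9] turn rad [ 0.002 -0.229  0.008]
```

View pics/w8.png

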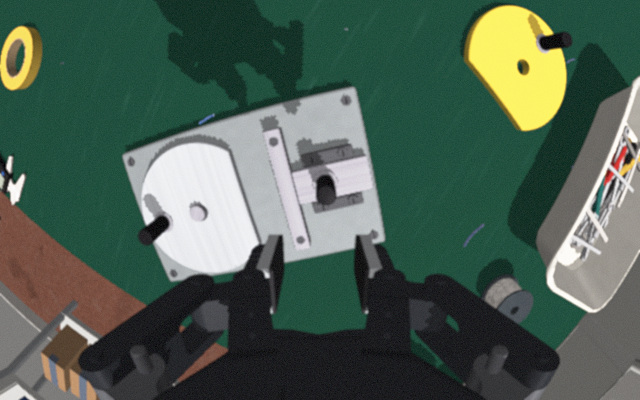

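>>> send_rows(plan=[[[0, -0.115, 0], [-2, 10, 1.5], 40], [[0, -0.115, 0], [-1.5, 10, 1.5], 40], [[0, 0, 0], [0, 0, 0], 40]])

```text
clock: 8.27
eef_pos: [0.504, 0.0659, 0.1213]
orientation: [-1.575, -0.01, 0.762]
wrist_force: [-1.0, 0.2, -0.1]
gripper_width: 0.0403
```

```bash
python3 - <<'E'
from cell import robot
from h import *
import cv2
go([*J(0,120),.045],43.3,robot)
s=robot.state();p=robot.capture('wrist');i=p['img'][...,::-1];cv2.imwrite('pics/w9.png',cv2.resize(i[60:300,160:480],None,fx=2.5,fy=2.5,interpolation=3))
np.save('s9.npy',[*s['eef_pos'],*s['orientation']])
E
```

```text
t 8.27 pos [0.504  0.0659 0.1213] yaw 43.6 grip 0.0403 F [-1.   0.2 -0.1] | shift [-0.9 76.3  0.7] turn rad [0.005 0.006 0.01 ]
```

View pics/w9.png

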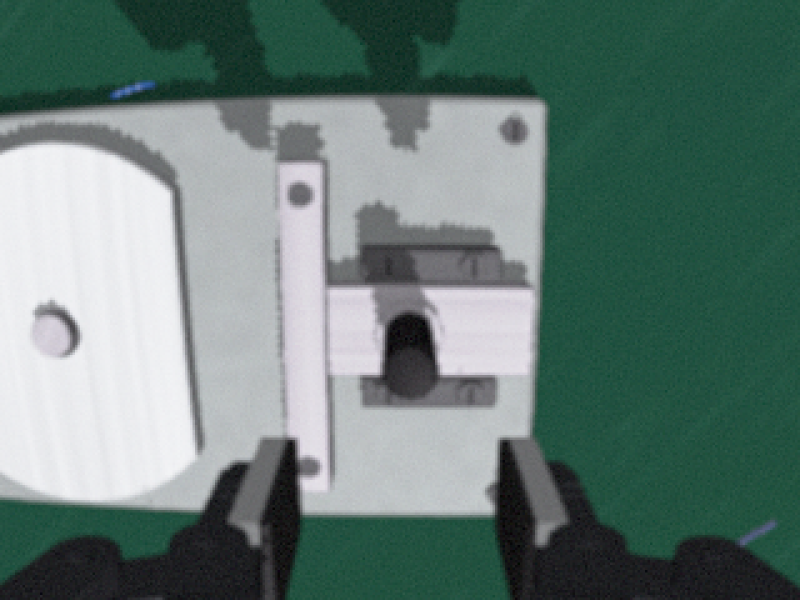

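```bash
python3 - <<'E'
from cell import robot
from h import *
s=robot.state();p=robot.capture('wrist');C=lambda u:(160+u[0]/2.5,60+u[1]/2.5)
for n,u,z in(('hub',(54,334),.032),('post70',(411,370),.07),('post60',(411,370),.06),('postbase',(410,338),.032),('flat1',(177,187),.026),('flat2',(203,447),.026),('bar1',(278,162),.032),('bar2',(285,488),.032),('c',(545,101),.014)):
    P=watz(p,C(u),z,s);print(n,P.round(4),inj(P))
E
```

```text
hub [ 0.5817 -0.0199  0.032 ] [-2.   3.9]
post70 [0.4988 0.066  0.07  ] [ -3.6 123.4]
post60 [0.5012 0.0686 0.06  ] [-1.000e-01  1.235e+02]
postbase [0.5005 0.068  0.032 ] [ -0.9 123.6]
flat1 [ 0.5162 -0.0187  0.026 ] [-48.9  49.7]
flat2 [0.5798 0.0445 0.026 ] [40.6 52.1]
bar1 [0.4877 0.0009 0.032 ] [-56.3  83.6]
bar2 [0.5686 0.074  0.032 ] [52.7 81.3]
c [0.4165 0.0486 0.014 ] [-75.4 167.1]
```

>>> send_rows(plan=[[[0.005, 0.005, 0.01], [-1, 25, 0.5], 40], [[0, 0, 0], [0, 25, 0], 40], [[0, 0, 0], [0, 22, 0], 40], [[0, 0, 0], [0, 3, 0], 34], [[0, 0, 0], [0, 0, 0], 30]])

```text
clock: 8.78
eef_pos: [0.5079, 0.066, 0.0497]
orientation: [-1.575, -0.007, 0.721]
wrist_force: [-0.9, 0.4, 0.6]
gripper_width: 0.0299
```

```bash
python3 - <<'E'
from cell import robot
from h import *
import cv2
go([*J(0,120),.042],43.3,robot)
s=robot.state();p=robot.capture('wrist');i=p['img'][...,::-1];cv2.imwrite('pics/w10.png',cv2.resize(i[60:300,160:480],None,fx=2.5,fy=2.5,interpolation=3))
E
```

```text
t 8.78 pos [0.5079 0.066  0.0497] yaw 41.3 grip 0.0299 F [-0.9  0.4  0.6] | shift [-3.2  7.7  2.8] turn rad [ 0.004 -0.035  0.007]
```

View pics/w10.png

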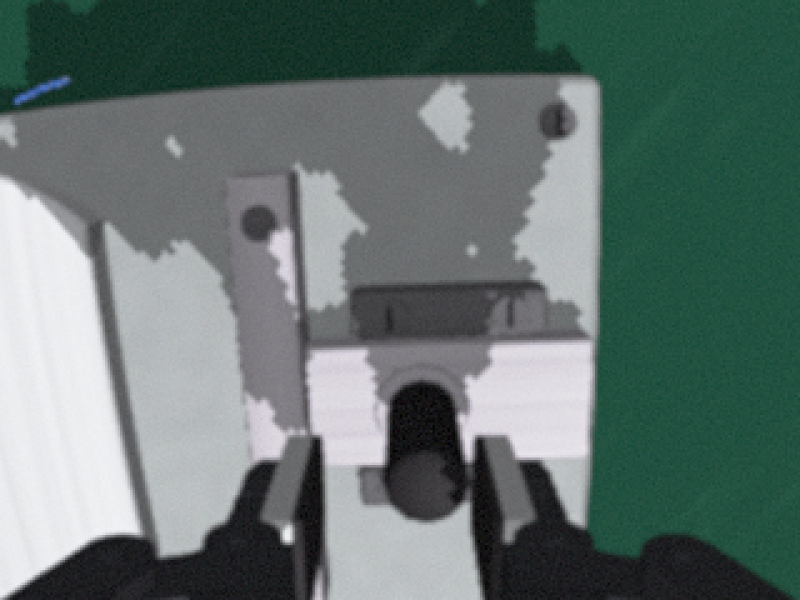

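>>> send_rows(plan=[[[0.004, -0.03, 0.007], [-3, 6, 3], 30], [[0, 0, 0], [0, 1, 0], 26], [[0, 0, 0], [0, 0, -6], 26], [[0, 0, 0], [0, 0, -6], 26]])

```text
clock: 9.17
eef_pos: [0.5133, 0.0582, 0.0463]
orientation: [-1.572, -0.003, 0.752]
wrist_force: [-1.8, 1.7, -2.0]
gripper_width: 0.0259
```

```bash
python3 - <<'E'
from cell import robot
from h import *
import cv2
go([*J(0,81),.042],43.3,robot);print(inj(robot.state()['eef_pos']))
s=robot.state();p=robot.capture('wrist');i=p['img'][...,::-1];cv2.imwrite('pics/w11.png',cv2.resize(i[60:300,160:480],None,fx=2.5,fy=2.5,interpolation=3))
E
```

```text
t 9.17 pos [0.5133 0.0582 0.0463] yaw 43.1 grip 0.0259 F [-1.8  1.7 -2. ] | shift [ -1.5   4.3 -26.7] turn rad [ 0.002 -0.003  0.003]
[  1.6 107.7]
```

View pics/w11.png

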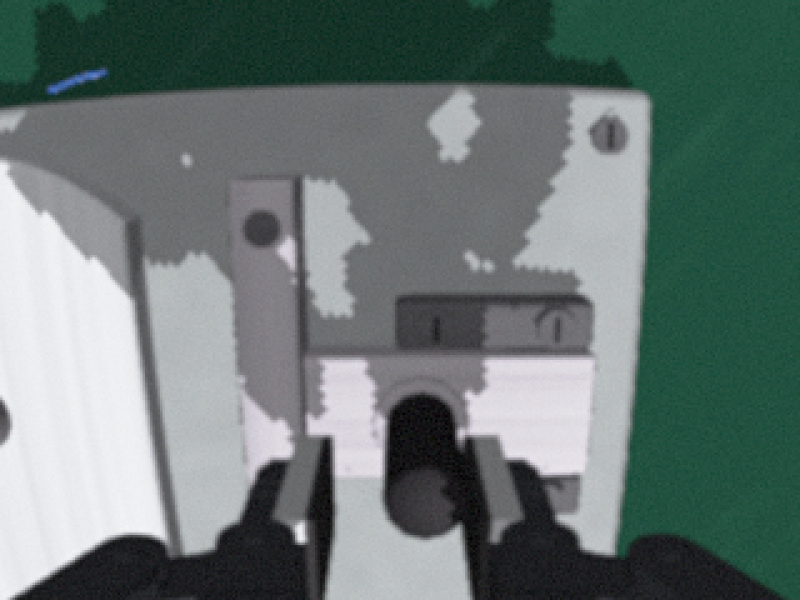

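>>> send_rows(plan=[[[0, 0, 0], [0, 0, -5], 26], [[0, 0, 0], [0, 0, -5], 26], [[0, 0, 0], [0, 0, -5], 26], [[0, 0, 0], [0, 0, -5], 26]])

```text
clock: 9.55
eef_pos: [0.5294, 0.0414, 0.0471]
orientation: [-1.573, -0.004, 0.751]
wrist_force: [-1.4, 1.9, -0.5]
gripper_width: 0.0261
```

```bash
python3 - <<'E'
from cell import robot
from h import *
import cv2
go([*J(0,81),.042],43.3,robot);print(inj(robot.state()['eef_pos']))
s=robot.state();p=robot.capture('wrist');i=p['img'][...,::-1];cv2.imwrite('pics/w12.png',cv2.resize(i[60:300,160:480],None,fx=2.5,fy=2.5,interpolation=3))
E
```

```text
t 9.55 pos [0.5294 0.0414 0.0471] yaw 43.0 grip 0.0261 F [-1.4  1.9 -0.5] | shift [-1.9  5.1 -3.5] turn rad [ 0.002 -0.005  0.004]
[ 1.9 84.5]
```

View pics/w12.png

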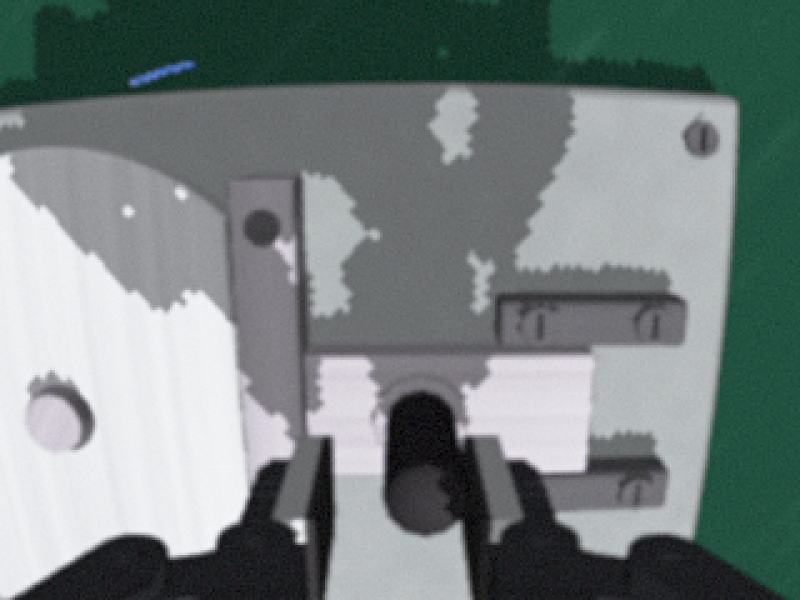

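Bar almost at the flat. I push on in small rows, watching the force.

>>> send_rows(plan=[[[0, 0, 0], [0, 0, -3], 26], [[0, 0, 0], [0, 0, -3], 26]])

```text
clock: 9.77
eef_pos: [0.5316, 0.0391, 0.0469]
orientation: [-1.564, -0.005, 0.752]
wrist_force: [-26.0, 30.7, 21.8]
gripper_width: 0.0263
```

>>> send_rows(plan=[[[0, 0, 0], [0, 0, -3], 26], [[0, 0, 0], [0, 0, -3], 26]])

```text
clock: 9.93
eef_pos: [0.5313, 0.0395, 0.0467]
orientation: [-1.55, -0.007, 0.754]
wrist_force: [-15.8, 19.6, 14.2]
gripper_width: 0.0262
```

```bash
python3 - <<'E'
from cell import robot
from h import *
import cv2
go([*J(0,81),.042],43.3,robot);print(inj(robot.state()['eef_pos']))
s=robot.state();p=robot.capture('wrist');i=p['img'][...,::-1];cv2.imwrite('pics/w13.png',cv2.resize(i[60:300,160:480],None,fx=2.5,fy=2.5,interpolation=3))
E
```

```text
t 9.93 pos [0.5313 0.0395 0.0467] yaw 43.2 grip 0.0262 F [-15.8  19.6  14.2] | shift [-1.9  4.7 -0.8] turn rad [-0.02  -0.001  0.007]
[ 1.9 81.7]
```

View pics/w13.png

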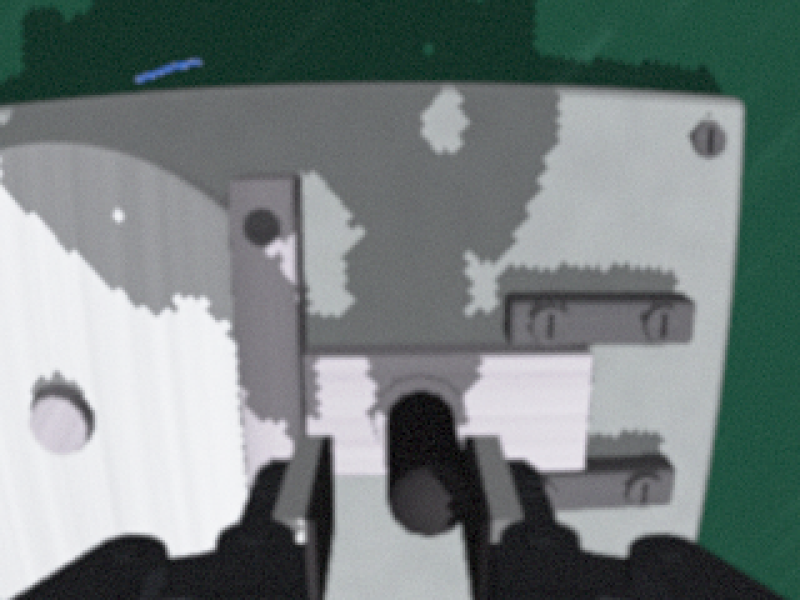

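Firm contact (about 40 N at the peak, then 25 N) at the expected travel, and the bar edge lies on the disc edge. I ease off, open and rise.

>>> send_rows(plan=[[[0, 0, 0], [0, 0, 3], 28], [[0, 0, 0], [0, 0, 0], 36], [[0.02, 0, 0], [0, 0, 0], 36], [[0, 0, 0], [0, -15, 0], 36], [[0, 0, 0], [0, -30, 0], 36]])

```text
clock: 10.4
eef_pos: [0.5279, 0.0397, 0.0885]
orientation: [-1.523, -0.001, 0.755]
wrist_force: [0.3, -0.1, 0.6]
gripper_width: 0.0362
```

>>> send_rows(plan=[[[0, 0, 0], [0, -30, 0], 36], [[0, 0, 0], [-20, -30, 0], 36], [[0, 0, 0], [-30, 0, 0], 36], [[0, 0, 0], [-30, 0, 0], 36], [[0, 0, 0], [0, 0, 0], 36]])

```text
clock: 10.82
eef_pos: [0.4747, -0.0209, 0.1568]
orientation: [-1.527, -0.007, 0.756]
wrist_force: [0.5, 0.1, 0.3]
gripper_width: 0.0356
```

```bash
python3 - <<'E'
from cell import robot
from h import *
import cv2
go([*J(0,81),.12],43.3,robot)
s=robot.state();p=robot.capture('wrist');i=p['img'][...,::-1];cv2.imwrite('pics/w14.png',i)
for n in('scene','side'):
    q=robot.capture(n);cv2.imwrite(f'pics/{n}2.png',q['img'][...,::-1])
E
```

```text
t 10.82 pos [ 0.4747 -0.0209  0.1568] yaw 43.3 grip 0.0356 F [0.5 0.1 0.3] | shift [80.4 37.5  2.7] turn rad [-0.044  0.001  0.007]
```

View pics/w14.png

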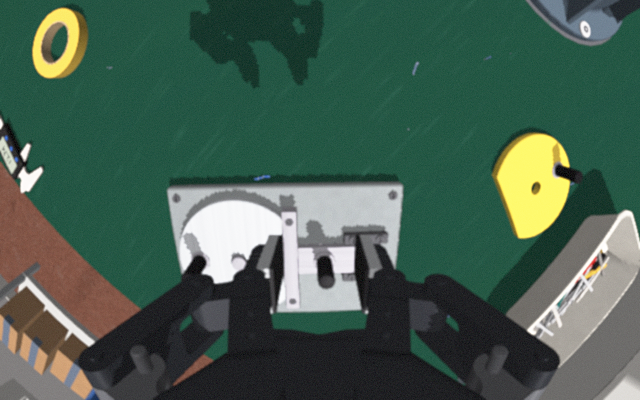

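View pics/side2.png

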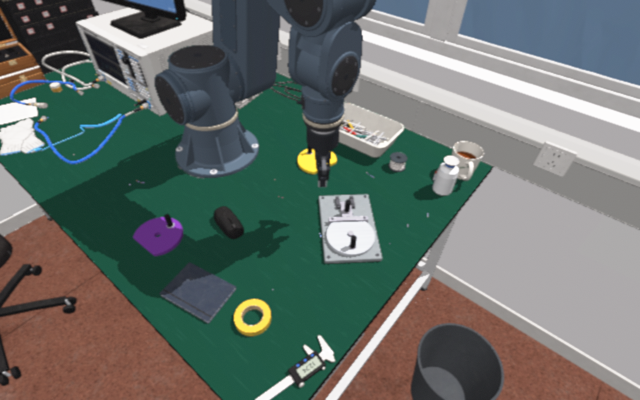

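>>> send_rows(plan=[[[-0.04, 0, 0.007], [35, 0, -10], 36], [[0, 0, 0], [35, 0, -10], 36], [[0, 0, 0], [35, 0, -10], 36], [[0, 0, 0], [0, 0, -5], 36], [[0, 0, 0], [0, 0, 0], 36]])

```text
clock: 11.38
eef_pos: [0.5835, 0.0323, 0.1533]
orientation: [-1.566, 0.001, 0.758]
wrist_force: [0.1, 0.0, -0.2]
gripper_width: 0.036
```

```bash
python3 - <<'E'
from cell import robot
from h import *
import cv2
go([*J(0,81),.12],43.3,robot)
p=robot.capture('wrist');i=p['img'][...,::-1];cv2.imwrite('pics/w15.png',cv2.resize(i[60:300,160:480],None,fx=2.5,fy=2.5,interpolation=3))
E
```

```text
t 11.38 pos [0.5835 0.0323 0.1533] yaw 43.4 grip 0.036 F [ 0.1  0.  -0.2] | shift [-34.9  33.5  40.2] turn rad [-0.004  0.002 -0.001]
```

View pics/w15.png

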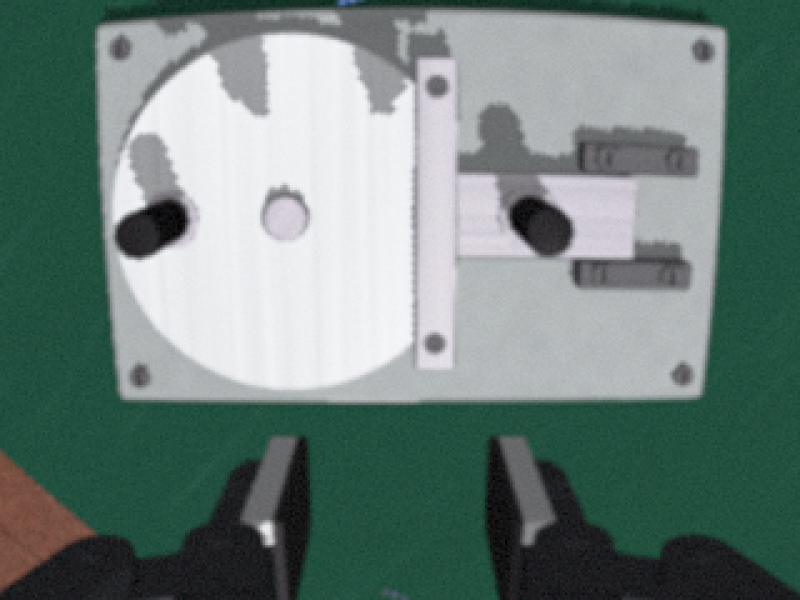

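The bar's hub-side edge (crop x≈416) lies on the flat from top to bottom with no plate showing between them, and the disc is seated on the pin. I check the numbers.

```bash
python3 - <<'E'
from cell import robot
from h import *
s=robot.state();p=robot.capture('wrist');C=lambda u:(160+u[0]/2.5,60+u[1]/2.5)
for n,u,z in(('hub',(285,218),.032),('bar1',(416,58),.032),('bar2',(417,368),.032),('flat1',(414,82),.026),('flat2',(415,346),.026),('peg',(138,234),.066)):
    P=watz(p,C(u),z,s);print(n,inj(P))
a=robot.capture('side')
for n in('alcohol_bottle','solder_spool','tape_roll','calipers'):print(n,[x['uv'] for x in robot.recognise(a,n)[:1]])
E
```

```text
hub [-1.5  3.6]
bar1 [-56.3  48.4]
bar2 [52.8 49.6]
flat1 [-48.3  48. ]
flat2 [46.4 49. ]
peg [ -1.9 -38.5]
alcohol_bottle [[445.6, 174.9]]
solder_spool [[396.8, 161.9]]
tape_roll [[250.0, 311.2]]
calipers [[302.6, 369.3]]
```

```bash
python3 -c "
from cell import robot
print(robot.finish_job())"
```

```text
the job is handed in; nothing more can be done
None
```

The disc is turned and the bar is pushed up against its flat. I handed the job in at about 11.5 s of the 54 s; it reports no verdict, so the result rests on my own checks.

I chose the aluminium disc on the jig rather than the yellow or purple look-alikes. With the peg held loosely between the fingers, I turned the disc about 104°. I then pushed the bar's post in until it met firm contact, and backed the arm clear.

**Last checks:**
- **Flush fit:** measured from the hub in the last wrist picture, the bar face is at 45–46 mm and the flat at 45 mm (nominal 46). The two agree within 1 mm and are parallel to about 0.1°.
- **Disc:** the picture shows it on the hub pin with no plate visible between bar and flat. I did not measure its tilt directly.
- **Arm:** it stands clear and the wrist force is about 0 N.
- **Bystanders:** the bottle, spool, tape roll and calipers look unmoved in the side view.

**Deviations:**
- **Push force:** the wrist force peaked at about 46 N when the bar reached the flat. That came through the fingers and is below the 120 N wrist limit. It is above the 40 N limit for the arm and gripper body, which as far as I could see touched nothing.
- **Calibration:** the wrist picture put every jig point, hub included, 3–4 mm towards +y. I therefore measured everything relative to the hub.

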